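# Lay out a castor for reassembly

### The job

On the green mat, lay the castor parts out to the left of the castor fork (left as seen from the robot, with the mat's steel rule towards you), in a row through the fork's middle and parallel to the rule: first the small steel dust cap beside the fork, stepped top up, then the smaller wheel lying flat, with gaps of about 3 cm between neighbours. Stand the brass sleeve upright on the middle of that wheel, and pull the axle pin up out of its spring clips and lay it on the mat behind the wheel, parallel to the row, centred on the wheel and again about 3 cm clear of it. Leave the bigger wheel, the screw box and the little tin where they are.

Things in the scene. Friction and masses are not known exactly. Their poses are not given: they have to be found in the camera images.
- mat: Fixed dark green rubber mat, 210 (x) by 320 (y) by 3 mm thick; origin at the centre of its underside on the table, so its top is 3 mm above. Its x axis points away from the robot (turned by up to about 0.25 rad), y to the left along its long edges. A flat steel rule lies along its near (-x) edge. Stands to the left or to the right on the bench.
- fork: Steel castor fork, upside down, fixed on the right part of the mat, axes parallel to the mat's: mounting plate 80 (x) by 70 (y) by 5 mm at the bottom, on it two upright cheeks 40 mm long in x, outer faces 46 mm apart in y; 50 mm high. Origin at the centre of the plate's underside, on the mat's top. +y is left (the row; gaps count from the plate's edge), +x is behind.
- rack: Fixed wooden block 60 (x) by 110 (y) by 12 mm, origin centre of underside on the table. Two steel C-shaped spring clips, open upwards, at y = -35 and +35 mm hold the pin level along y, its axis 40 mm above the table; clips 12 mm long in y, 29 wide in x, top at 55 mm: the middle 50 mm of the pin is free to grip. Pulled straight up it resists with about 10 N, then snaps out within 10 mm.
- axle: Axle pin: plain steel cylinder, 16 mm diameter, 100 mm long, 0.15 kg; origin at its centre, x along the pin (either way round). Starts in the spring clips of the rack.
- wheel: The smaller of two castor wheels: black tread, grey hub, lying flat, 56 mm diameter, 24 mm thick, flat on both faces; origin at the centre of its underside, z up.
- cap: Steel dust cap, a low stepped disc: 38 mm diameter for its lower 10 mm, then a 26 mm step up to 16 mm in all, standing step up; origin at the centre of its underside, z up.
- sleeve: Brass sleeve (short tube) standing upright: 24 mm outer and 17 mm inner diameter, 26 mm high; origin at the centre of its lower end, z up.
- sparewheel: Bystander: the bigger castor wheel, lying flat, 78 mm diameter, 30 mm thick; origin at the centre of its underside.
- screwbox: Bystander: closed cardboard screw box, 55 (x) by 40 (y) by 30 mm high; origin at the centre of its underside.
- tin: Bystander: small closed tin standing on the mat behind the fork, 38 mm diameter, 45 mm high; origin at the centre of its underside.
Mind the look-alikes: they are no part of the job. What is shaped like the wheel but red is not meant.

How it is judged:
By the outcome, as a careful person would: the job done as asked, in the order asked, and still so for the second after the job is handed in, with the robot touching nothing.
It also fails if it takes over 104 s, if anything falls off the work surface, if the arm or the gripper's body presses on something with over 40 N, if the wrist force passes 120 N, or if a joint passes its speed limit or range.

### The arm

A 6-joint arm with a two-finger parallel gripper is mounted at the origin on the work surface. World frame = base frame: x ahead of the robot, y to its left, z up, the work surface at z = 0. Lengths are in m, angles in degrees, forces in N, time in s.
With the tool pointing down it reaches from about 0.375 to 0.9 m from the base axis. Payload 3.1 kg.
Tool frame: the origin (TCP) lies at the very end of the fingers, on their centre line; the grasp point (between the pads) lies 19 mm behind it; z points along the fingers, y is the direction in which the jaws open and shut (so a half turn about z gives the same grasp; the last joint's range is limited). The gripper opens to 87 mm and grips with 3 to 60 N. Pads are 19 mm wide; open, the fingers measure 117 mm over their backs; the gripper's body (75 mm by 190 mm) begins 51 mm behind the grasp point.
Start: joints at [-85.17, 30.224, 82.088, -0, 67.689, -10.227], TCP at [0.162, -0.604, 0.223] pointing down, gripper open.
Joint ranges: [-176.69, 176.69], [-43.24, 126.21], [12.49, 139.97], [-82, 262], [0, 151.66], [-163.58, 163.58]. Speed limits (degrees/s): [159.86, 159.86, 180, 180, 180, 180].

### API

Orientations are given as a 3x3 rotation matrix whose columns are the frame's x, y, z axes.
In Python, from rig import read_state, capture, hand_in gives the robot as it stands. The module is installed in compiled form; this text tells all that it offers.
- The arm moves only by the tool move_arm, never from a script. Its arguments are lists of equal length, an entry for each row: "linear": the shift along the tool's x, y, z in cm, a list of three; "angular": the turn, a rotation vector about the tool's x, y, z in rad, a list of three; "fingers": the gripper command: -1 is fully open, 1 is shut, values between are in proportion. In form: {"linear": [[tx, ty, tz], ...], "angular": [[wx, wy, wz], ...], "fingers": [fingers, ...]}. A call has 1 to 12 rows; each row is the pose to reach, as a shift and turn from the pose measured when the call began, along the tool's axes at that moment; what a row does not reach only later rows make up. A row lasts 1/12 s, in which the tool goes at most 41.7 mm and 7.16 degrees, less where a joint would pass 70% of its speed; a pose out of reach is approached as far as the arm can. A call with a gripper value outside its range is refused whole. The fingers move at their own pace and stop on an object; the grip force is fixed at half the most. Time passes only in rows, so rows that repeat a pose let the fingers close. It gives the time, the measured TCP pose, the force and the opening at its end, in the units of the state.
- read_state(): the state, without advancing time (a new reading comes with each control period).
- capture(name): name is "scene" or "top" or "wrist"; returns a dict with "color" (480x640x3 uint8, red, green, blue), "fx", "fy", "cx", "cy" (pixels), "k1" (the pictures are not rectified: a ray, as slopes to the right and down, at radius r is drawn at 1 + k1 r^2 times it, then the intrinsics apply), "view" (4x4, takes a point from world to camera coordinates); the wrist camera has in their place "hand_eye" (4x4, takes a point from camera to tool coordinates, whose origin is the TCP and whose axes are the flange's). Camera axes: x right, y down, z forward; pixel columns grow to the right and rows downward; lengths in m; the calibration is good to about 2 mm. A picture is of the moment at which its call begins: read the wrist's pose just before it. There is no depth.
- hand_in(): hands the job in, once; it reports no verdict.
The state is a dict: "time_s": time; "joint_positions": joint angles; "qvel": joint speeds; "tau": joint torques, N m; "position": TCP position; "tcp_rot": TCP orientation; "force": force on the tool from outside, world axes, zero at the start; "moment": the same for the moment, N m; "opening": opening from 0.0 (shut) to 1.0 (fully open).
Only numpy, scipy, OpenCV 4.12 (cv2) and the standard library are available. Lean on these libraries where they do the work, as an engineer would, in place of code of your own. Each camera call takes 0.05 s, during which the arm holds its last target. There are 200 camera calls.

## Working session

There is one attempt and no reset: what is moved stays moved. The work goes in short steps, Python scripts to look and compute and a tool call to move; the robot and the scene stay as the last step left them, time stands still between calls to the robot, and variables do not carry over. Pictures are saved under pics/ and viewed, about 12 in all and at most 16, crops included, and the job is handed in when it is done.

Besides the shell and the picture viewer there is one more tool, called after ">>>" as a command line: name --argument value ..., lists and objects as JSON in quotes. move_arm: Moves the arm, as the interface text tells. Its arguments: {"type":"object","properties":{"linear":{"type":"array"},"angular":{"type":"array"},"fingers":{"type":"array"}},"required":["linear","angular","fingers"]}

```bash
mkdir -p pics
cat > h.py <<'E'
import numpy as np, cv2
from rig import read_state, capture, hand_in
def snap(name, fn):
    s=read_state(); c=capture(name); cv2.imwrite('pics/'+fn+'.png', c['color'][:,:,::-1])
    if name=='wrist':
        T=np.eye(4); T[:3,:3]=np.array(s['tcp_rot']); T[:3,3]=s['position']
        c2w=T@np.array(c['hand_eye'])
    else: c2w=np.linalg.inv(np.array(c['view']))
    np.savez('pics/'+fn+'.npz', c2w=c2w, K=[c['fx'],c['fy'],c['cx'],c['cy'],c['k1']]); return c
def world(fn,u,v,z):
    d=np.load('pics/'+fn+'.npz'); M=d['c2w']; fx,fy,cx,cy,k1=d['K']
    x0,y0=(u-cx)/fx,(v-cy)/fy; x,y=x0,y0
    for _ in range(20):
        f=1+k1*(x*x+y*y); x,y=x0/f,y0/f
    r=M[:3,:3]@np.array([x,y,1]); o=M[:3,3]
    return o+r*(z-o[2])/r[2]
def pix(fn,p):
    d=np.load('pics/'+fn+'.npz'); M=np.linalg.inv(d['c2w']); fx,fy,cx,cy,k1=d['K']
    q=M[:3,:3]@np.array(p)+M[:3,3]; x,y=q[0]/q[2],q[1]/q[2]; f=1+k1*(x*x+y*y)
    return np.array([fx*x*f+cx, fy*y*f+cy])
E
python3 - <<'E'
from h import *
s=read_state(); print({k:np.round(np.array(v),3).tolist() for k,v in s.items()})
for n in ('top','scene','wrist'):
    c=snap(n,n+'0'); print(n,c['fx'],c['cx'],c['cy'],c['k1']); print(np.round(np.load('pics/'+n+'0.npz')['c2w'],3).tolist())
E
```

```text
{'time_s': 0.0, 'joint_positions': [-85.17, 30.278, 82.156, 0.0, 67.689, -10.228], 'qvel': [-0.002, 0.087, -0.013, -0.063, 0.015, -0.083], 'tau': [-0.001, -44.005, -17.659, 0.063, 0.058, -0.0], 'position': [0.162, -0.603, 0.222], 'tcp_rot': [[0.966, 0.26, -0.0], [0.26, -0.966, 0.002], [0.0, -0.002, -1.0]], 'force': [-0.466, -0.268, -0.266], 'moment': [-0.025, -0.048, 0.003], 'opening': 1.002}
top 482.71480387993796 323.89020791440214 234.3414130441118 -0.07601016119708615
[[0.023, -0.995, 0.098, 0.409], [-0.999, -0.02, 0.028, -0.019], [-0.026, -0.099, -0.995, 0.946], [0.0, 0.0, 0.0, 1.0]]
scene 537.082290079931 311.74752452497233 239.27452702481162 -0.10722241917139941
[[0.38, 0.626, -0.681, 1.227], [0.925, -0.245, 0.291, -0.325], [0.015, -0.74, -0.672, 0.776], [0.0, 0.0, 0.0, 1.0]]
wrist 389.18143907617923 325.5095973908576 237.0525540492904 0.029366915012713265
[[0.259, -0.927, -0.271, 0.236], [-0.966, -0.249, -0.071, -0.584], [-0.002, 0.28, -0.96, 0.384], [0.0, 0.0, 0.0, 1.0]]
```

View pics/top0.png

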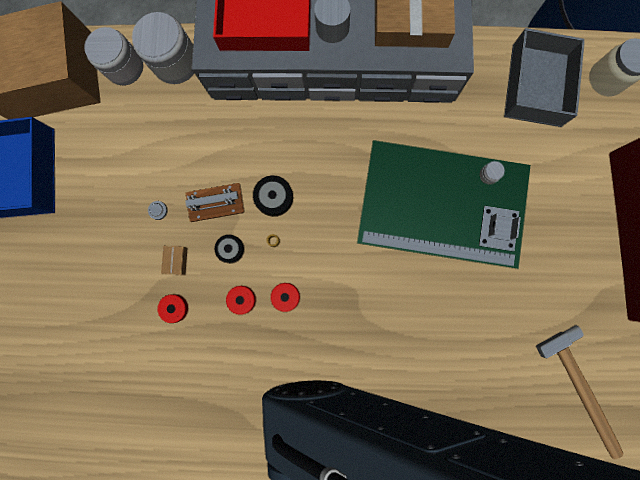

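View pics/scene0.png

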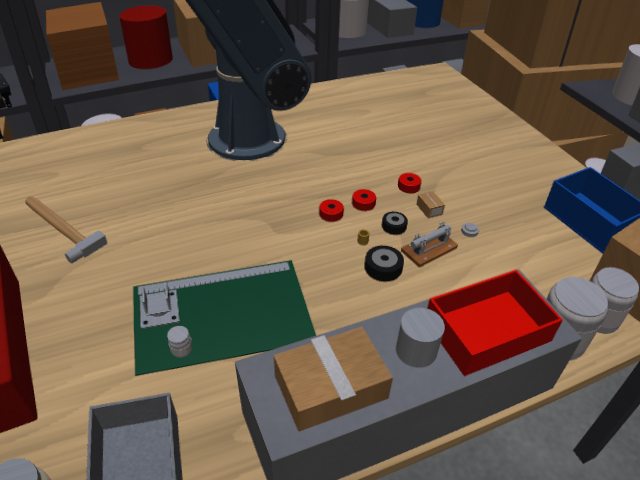

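The top view shows the mat (corners 373,141 / 530,165 / 519,268 / 358,243), fork (500,228) and tin (492,172). Left of the mat are the rack with the pin (214,202), small wheel (229,248), sleeve (273,240), cap (157,210), spare wheel (273,195) and box (174,260). The three red wheels are decoys. Next I'll crop in for finer pixels.

Run:
```python
from h import *
im=cv2.imread('pics/top0.png')
a=cv2.resize(im[165:275,140:300],None,fx=5,fy=5,interpolation=cv2.INTER_CUBIC); cv2.imwrite('pics/cropA.png',a)
b=cv2.resize(im[130:280,350:540],None,fx=4,fy=4,interpolation=cv2.INTER_CUBIC); cv2.imwrite('pics/cropB.png',b)
```

```text
(no output)
```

View pics/cropA.png

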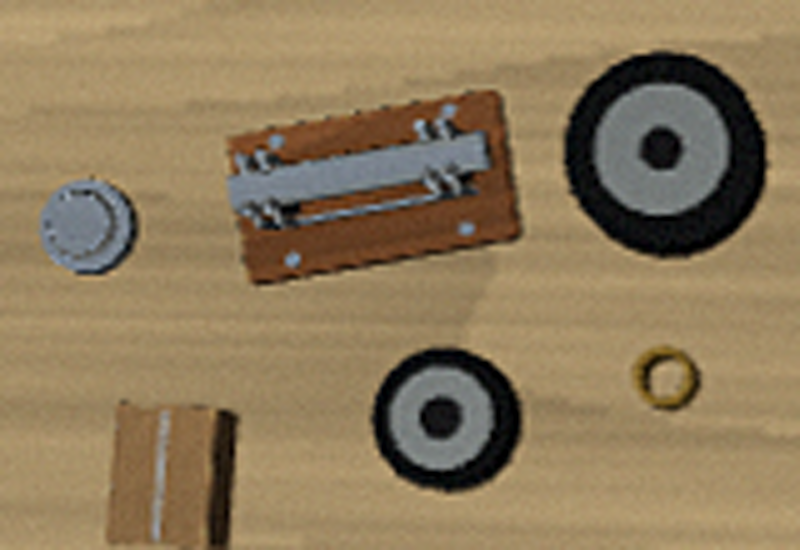

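View pics/cropB.png

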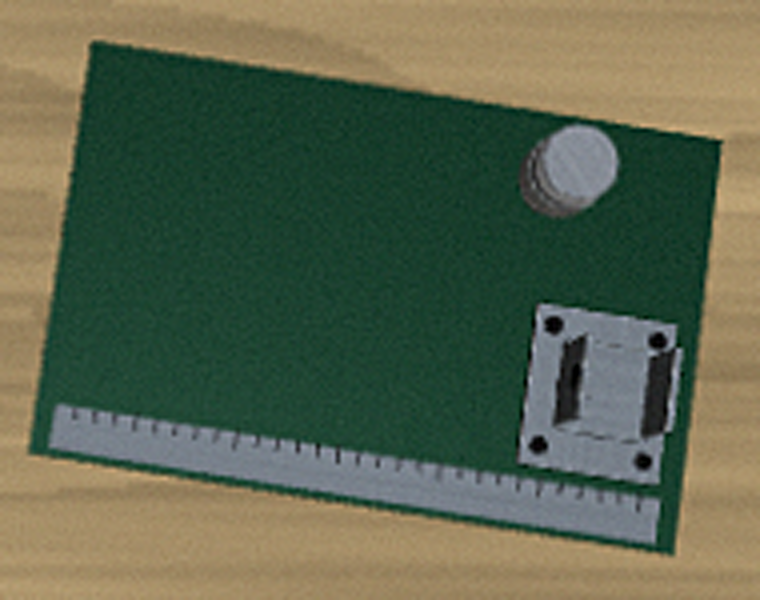

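Run:
```python
from h import *
A=lambda x,y,z: world('top0',(x+.5)/5-.5+140,(y+.5)/5-.5+165,z)
B=lambda x,y,z: world('top0',(x+.5)/4-.5+350,(y+.5)/4-.5+130,z)
np.set_printoptions(precision=4,suppress=True)
print('wheel',A(442,418,.024)); print('cap',A(80,222,.016), A(86,226,.010)); print('sleeve',A(667,377,.026))
r=np.array([A(228,137,.012),A(500,90,.012),A(522,238,.012),A(252,284,.012)]);print('rack',r.mean(0),np.linalg.norm(np.diff(r,axis=0),axis=1))
e=A(229,193,.042),A(489,150,.042); d=e[0]-e[1]; print('axle',(e[0]+e[1])/2,np.linalg.norm(d),np.degrees(np.arctan2(d[1],d[0])))
m=np.array([B(92,41,.003),B(722,142,.003),B(674,555,.003),B(30,455,.003)]);print('mat',m.mean(0),np.linalg.norm(np.diff(m,axis=0),axis=1),np.linalg.norm(m[3]-m[0]))
y=(m[0]-m[1])+(m[3]-m[2]); print('mat y dir',np.degrees(np.arctan2(y[1],y[0])))
f=np.array([B(538,304,.008),B(677,325,.008),B(660,484,.008),B(519,464,.008)]);print('fork',f.mean(0),np.linalg.norm(np.diff(f,axis=0),axis=1))
y2=(f[0]-f[1])+(f[3]-f[2]); print(np.degrees(np.arctan2(y2[1],y2[0])))
print('tin',B(580,162,.048)); print('spare',A(662,148,.03),'box',A(162,474,.03))
yd=y/np.linalg.norm(y); xd=np.array([yd[1],-yd[0],0]); print('yd',yd,'xd',xd)
F=f.mean(0)
for n,a,b in (('cap',0,35+30+19),('wheel',0,35+30+38+30+28),('axle',28+30+8,161)): print(n, (F+xd*a/1e3+yd*b/1e3)[:2])
M=m.mean(0); print('fork in mat', (F-M)@xd,(F-M)@yd)
```

```text
wheel [0.4692 0.1924 0.024 ]
cap [0.5443 0.3433 0.016 ] [0.5436 0.3431 0.01  ]
sleeve [0.4867 0.1053 0.026 ]
rack [0.5609 0.226  0.012 ] [0.1107 0.0602 0.109 ]
axle [0.5619 0.2248 0.042 ] 0.10210741556996919 100.33160858153074
mat [ 0.5681 -0.2292  0.003 ] [0.3196 0.2088 0.3188] 0.21068368777024377
mat y dir 82.14089264762124
fork [ 0.5208 -0.3351  0.008 ] [0.0696 0.0792 0.0699]
82.86653675424945
tin [ 0.6267 -0.3145  0.048 ]
spare [0.5751 0.1097 0.03  ] box [0.4447 0.2996 0.03  ]
yd [0.1367 0.9906 0.    ] xd [ 0.9906 -0.1367  0.    ]
cap [ 0.5322 -0.2518]
wheel [ 0.5428 -0.1756]
axle [ 0.6081 -0.1846]
fork in mat -0.03240745104023452 -0.1113451117067522
```

```bash
cat >> h.py <<'E'
def go(*targets):
    "targets: (x,y,z,jaw angle deg); prints shift in tool axes (cm), rotvec, rows needed"
    from scipy.spatial.transform import Rotation as R
    s=read_state(); R0=np.array(s['tcp_rot']); p=np.array(s['position'])
    print('t',round(s['time_s'],2),'p',np.round(p,4),'jaw',round(np.degrees(np.arctan2(R0[1,1],R0[0,1])),2),'open',round(s['opening'],3),'F',np.round(s['force'],1))
    for x,y,z,a in targets:
        a=np.radians(a); Y=np.array([np.cos(a),np.sin(a),0]); Z=np.array([0,0,-1.]); G=np.c_[np.cross(Y,Z),Y,Z]
        w=R.from_matrix(R0.T@G).as_rotvec(); d=R0.T@(np.array([x,y,z])-p)
        print(np.round(d*100,2).tolist(),np.round(w,3).tolist(),'rows',round(max(np.linalg.norm(d)/.0417,np.degrees(np.linalg.norm(w))/7.16),1))
E
python3 -c "
from h import *
go((.535,-.26,.24,-7.8))"
```

```text
t 0.15 p [ 0.1623 -0.603   0.2218] jaw -74.94 open 0.997 F [ 0.   0.1 -0.4]
[44.9, -23.44, -1.77] [-0.001, -0.001, -1.172] rows 12.2
```

>>> move_arm --linear '[[44.9, -23.4, -1.8], [44.9, -23.4, -1.8], [44.9, -23.4, -1.8], [44.9, -23.4, -1.8], [44.9, -23.4, -1.8], [44.9, -23.4, -1.8], [44.9, -23.4, -1.8], [44.9, -23.4, -1.8], [44.9, -23.4, -1.8], [44.9, -23.4, -1.8], [44.9, -23.4, -1.8], [44.9, -23.4, -1.8]]' --angular '[[0, 0, -1.172], [0, 0, -1.172], [0, 0, -1.172], [0, 0, -1.172], [0, 0, -1.172], [0, 0, -1.172], [0, 0, -1.172], [0, 0, -1.172], [0, 0, -1.172], [0, 0, -1.172], [0, 0, -1.172], [0, 0, -1.172]]' --fingers '[-1, -1, -1, -1, -1, -1, -1, -1, -1, -1, -1, -1]'

```text
time_s: 1.15
position: [0.5311, -0.2632, 0.2399]
tcp_rot: [[0.135, 0.991, -0.001], [0.991, -0.135, 0.002], [0.002, -0.001, -1.0]]
force: [0.8, -0.9, -0.4]
opening: 1.005
```

>>> move_arm --linear '[[0, 0, 0], [0, 0, 0]]' --angular '[[0, 0, 0], [0, 0, 0]]' --fingers '[-1, -1]'

```text
time_s: 1.32
position: [0.5324, -0.261, 0.2396]
tcp_rot: [[0.131, 0.991, -0.001], [0.991, -0.131, 0.002], [0.002, -0.001, -1.0]]
force: [-0.7, -0.3, -0.7]
opening: 1.005
```

```bash
python3 -c "
from h import *
snap('wrist','w1'); go((.40,.12,.24,-7.8),(.544,.343,.12,-7.8))"
```

```text
t 1.37 p [ 0.5312 -0.2623  0.2395] jaw -7.63 open 0.998 F [-0.6 -0.3 -0.7]
[36.15, -18.08, 0.05] [-0.002, -0.002, 0.003] rows 9.7
[60.15, -6.74, 12.07] [-0.002, -0.002, 0.003] rows 14.8
```

View pics/w1.png

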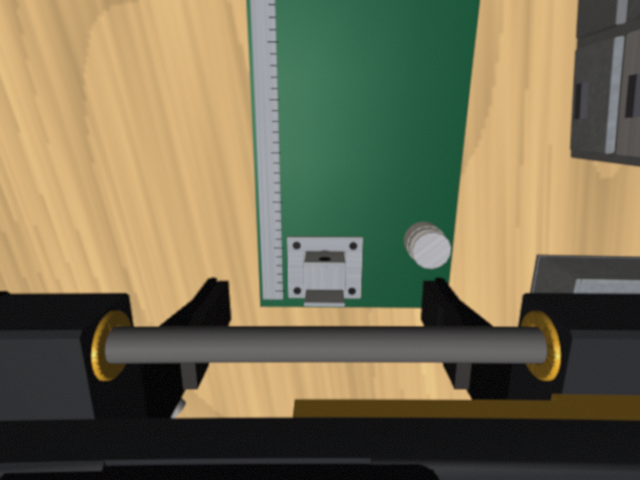

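The wrist view shows the fork plate (corners 288,237 / 363,237 / 362,298 / 287,298), the tin (430,250) and the mat's left part free. I'll cross-check the fork and move towards the cap.

Run:
```python
from h import *
np.set_printoptions(precision=4,suppress=True)
f=np.array([world('w1',u,v,.008) for u,v in ((287.5,237),(363,237),(362,298),(287,298))])
print(f.mean(0),np.linalg.norm(np.diff(f,axis=0),axis=1))
y=f[0]+f[1]-f[2]-f[3]; print(np.degrees(np.arctan2(y[1],y[0])))
a,b=world('w1',249,0,.003),world('w1',261,305,.003); d=a-b; print('mat near edge dir',np.degrees(np.arctan2(d[1],d[0])))
```

```text
[ 0.5208 -0.334   0.008 ] [0.0797 0.0702 0.0828]
81.73985850223929
mat near edge dir 81.72086845687
```

>>> move_arm --linear '[[36, -18, 0], [36, -18, 0], [36, -18, 0], [36, -18, 0], [36, -18, 0], [36, -18, 0], [36, -18, 0], [36, -18, 0], [60.1, -6.7, 8], [60.1, -6.7, 8], [60.1, -6.7, 8], [60.1, -6.7, 8]]' --angular '[[0, 0, 0], [0, 0, 0], [0, 0, 0], [0, 0, 0], [0, 0, 0], [0, 0, 0], [0, 0, 0], [0, 0, 0], [0, 0, 0], [0, 0, 0], [0, 0, 0], [0, 0, 0]]' --fingers '[-1, -1, -1, -1, -1, -1, -1, -1, -1, -1, -1, -1]'

```text
time_s: 2.37
position: [0.4861, 0.2011, 0.1992]
tcp_rot: [[0.135, 0.991, -0.001], [0.991, -0.135, 0.001], [0.001, -0.002, -1.0]]
force: [0.4, -0.5, 1.0]
opening: 0.998
```

```bash
python3 -c "
from h import *
go((.544,.343,.12,-7.8))"
```

```text
t 2.37 p [0.4861 0.2011 0.1992] jaw -7.78 open 0.998 F [ 0.4 -0.5  1. ]
[14.83, 3.83, 7.93] [-0.002, -0.001, 0.0] rows 4.1
```

>>> move_arm --linear '[[14.8, 3.8, 7.9], [14.8, 3.8, 7.9], [14.8, 3.8, 7.9], [14.8, 3.8, 7.9], [14.8, 3.8, 7.9], [14.8, 3.8, 7.9]]' --angular '[[0, 0, 0], [0, 0, 0], [0, 0, 0], [0, 0, 0], [0, 0, 0], [0, 0, 0]]' --fingers '[-1, -1, -1, -1, -1, -1]'

```text
time_s: 2.87
position: [0.5437, 0.3422, 0.1178]
tcp_rot: [[0.135, 0.991, -0.004], [0.991, -0.135, -0.001], [-0.001, -0.004, -1.0]]
force: [-0.3, 0.4, 0.0]
opening: 0.994
```

```bash
python3 -c "
from h import *
snap('wrist','w2'); print(pix('w2',(.544,.343,.016)));go((.544,.343,.12,-7.8))"
```

```text
[327.86523426 233.95230481]
t 2.92 p [0.5435 0.3411 0.1191] jaw -7.81 open 1.004 F [-0.4 -0.8 -0.7]
[0.19, 0.03, -0.09] [-0.004, 0.001, -0.0] rows 0.1
```

View pics/w2.png

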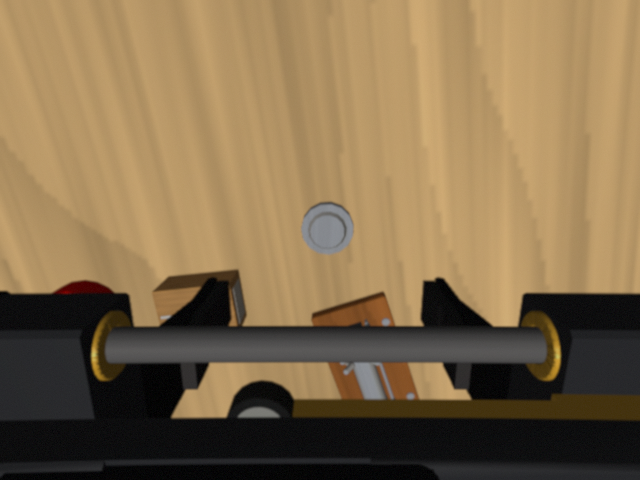

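Cap step is centred at (327,231), 3 px (about 2 mm) from the prediction, so the position holds. Descending with a 2 mm correction and gripping.

>>> move_arm --linear '[[0.35, 0, 8], [0.35, 0, 11.5], [0.35, 0, 11.5], [0.35, 0, 11.5], [0.35, 0, 11.5], [0.35, 0, 11.5], [0.35, 0, 11.5], [0.35, 0, 11.5], [0.35, 0, 11.5], [0.35, 0, 11.5], [0.35, 0, 11.5], [0.35, 0, 11.5]]' --angular '[[0, 0, 0], [0, 0, 0], [0, 0, 0], [0, 0, 0], [0, 0, 0], [0, 0, 0], [0, 0, 0], [0, 0, 0], [0, 0, 0], [0, 0, 0], [0, 0, 0], [0, 0, 0]]' --fingers '[-1, -1, -1, -1, -1, 1, 1, 1, 1, 1, 1, 1]'

```text
time_s: 3.92
position: [0.5434, 0.3445, 0.0042]
tcp_rot: [[0.136, 0.991, -0.004], [0.991, -0.136, -0.001], [-0.001, -0.004, -1.0]]
force: [-0.6, -0.5, -0.4]
opening: 0.554
```

```bash
python3 -c "
from h import *
go((.54,.343,.15,-8),(.40,.0,.15,-8),(.533,-.251,.10,-8))"
```

```text
t 3.92 p [0.5434 0.3445 0.0042] jaw -7.8 open 0.554 F [-0.6 -0.5 -0.4]
[-0.22, -0.37, -14.58] [-0.004, 0.001, 0.004] rows 3.5
[-36.1, -9.59, -14.5] [-0.004, 0.001, 0.004] rows 9.6
[-59.16, 7.01, -9.54] [-0.004, 0.001, 0.004] rows 14.5
```

>>> move_arm --linear '[[0, 0, 0], [0, 0, 0], [0, 0, 0], [0, 0, 0], [0, 0, -8], [0, 0, -14], [0, 0, -14]]' --angular '[[0, 0, 0], [0, 0, 0], [0, 0, 0], [0, 0, 0], [0, 0, 0], [0, 0, 0], [0, 0, 0]]' --fingers '[1, 1, 1, 1, 1, 1, 1]'

```text
time_s: 4.5
position: [0.5428, 0.3441, 0.1286]
tcp_rot: [[0.136, 0.991, -0.008], [0.991, -0.136, -0.002], [-0.003, -0.007, -1.0]]
force: [1.1, -0.7, -0.1]
opening: 0.415
```

```bash
python3 -c "
from h import *
go((.40,.0,.15,-8),(.533,-.251,.10,-8))"
```

```text
t 4.5 p [0.5428 0.3441 0.1286] jaw -7.8 open 0.415 F [ 1.1 -0.7 -0.1]
[-36.04, -9.49, -1.94] [-0.007, 0.003, 0.003] rows 8.9
[-59.09, 7.13, 3.01] [-0.007, 0.003, 0.003] rows 14.3
```

>>> move_arm --linear '[[-36, -9.5, -2], [-36, -9.5, -2], [-36, -9.5, -2], [-36, -9.5, -2], [-36, -9.5, -2], [-36, -9.5, -2], [-36, -9.5, -2], [-36, -9.5, -2], [-59.1, 7.1, 1], [-59.1, 7.1, 1], [-59.1, 7.1, 1], [-59.1, 7.1, 1]]' --angular '[[0, 0, 0], [0, 0, 0], [0, 0, 0], [0, 0, 0], [0, 0, 0], [0, 0, 0], [0, 0, 0], [0, 0, 0], [0, 0, 0], [0, 0, 0], [0, 0, 0], [0, 0, 0]]' --fingers '[1, 1, 1, 1, 1, 1, 1, 1, 1, 1, 1, 1]'

```text
time_s: 5.5
position: [0.4782, -0.1183, 0.1334]
tcp_rot: [[0.136, 0.991, -0.007], [0.991, -0.136, -0.002], [-0.003, -0.007, -1.0]]
force: [1.4, 0.6, 0.2]
opening: 0.414
```

```bash
python3 -c "
from h import *
go((.5325,-.251,.10,-8))"
```

```text
t 5.5 p [ 0.4782 -0.1183  0.1334] jaw -7.84 open 0.414 F [1.4 0.6 0.2]
[-12.4, 7.21, 3.33] [-0.007, 0.003, 0.003] rows 3.5
```

>>> move_arm --linear '[[-12.4, 7.2, 3.3], [-12.4, 7.2, 3.3], [-12.4, 7.2, 3.3], [-12.4, 7.2, 3.3], [-12.4, 7.2, 3.3], [-12.4, 7.2, 3.3]]' --angular '[[0, 0, 0], [0, 0, 0], [0, 0, 0], [0, 0, 0], [0, 0, 0], [0, 0, 0]]' --fingers '[1, 1, 1, 1, 1, 1]'

```text
time_s: 6.0
position: [0.5322, -0.2522, 0.0995]
tcp_rot: [[0.139, 0.99, -0.008], [0.99, -0.139, -0.002], [-0.003, -0.008, -1.0]]
force: [-0.3, 1.0, -0.4]
opening: 0.415
```

```bash
python3 -c "
from h import *
snap('wrist','w3'); p=read_state()['position']; print(pix('w3',np.array(p)+[0,0,.012])); go((.5325,-.2513,.02,-8),(.5325,-.2513,.0075,-8))"
```

```text
[325.93169851 306.11093625]
t 6.05 p [ 0.5315 -0.2506  0.0996] jaw -7.89 open 0.412 F [-0.   0.4 -0.1]
[-0.04, 0.18, 7.96] [-0.009, 0.002, 0.002] rows 1.9
[-0.04, 0.19, 9.21] [-0.009, 0.002, 0.002] rows 2.2
```

View pics/w3.png

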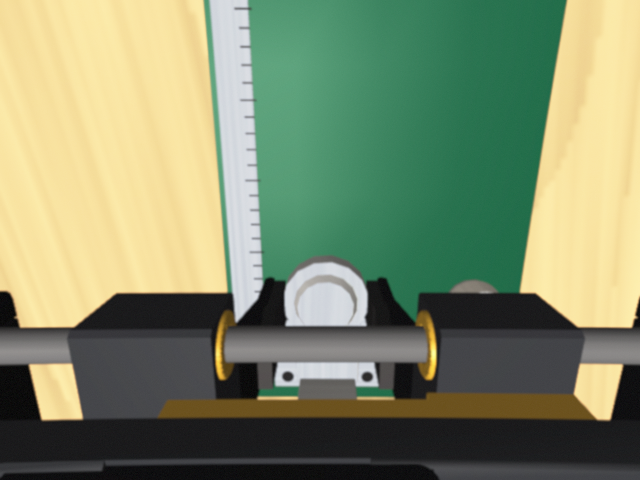

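Cap is held level, its step centred at (325,302) against an expected (326,306), so it sits within 2 mm of the finger centre. Lowering and releasing.

>>> move_arm --linear '[[-0.1, 0.15, 4], [-0.1, 0.15, 7.5], [-0.1, 0.15, 9.2], [-0.1, 0.15, 9.2], [-0.1, 0.15, 9.2], [-0.1, 0.15, 9.2], [-0.1, 0.15, 9.2], [-0.1, 0.15, 9.2], [-0.1, 0.15, 9.2], [-0.1, 0.15, 9.2], [-0.1, 0.15, 7], [-0.1, 0.15, 3]]' --angular '[[0, 0, 0], [0, 0, 0], [0, 0, 0], [0, 0, 0], [0, 0, 0], [0, 0, 0], [0, 0, 0], [0, 0, 0], [0, 0, 0], [0, 0, 0], [0, 0, 0], [0, 0, 0]]' --fingers '[1, 1, 1, 1, 1, -0.15, -0.15, -0.15, -0.15, -0.15, -0.15, -1]'

```text
time_s: 7.05
position: [0.5296, -0.2499, 0.0665]
tcp_rot: [[0.138, 0.99, -0.017], [0.99, -0.138, 0.005], [0.003, -0.018, -1.0]]
force: [-0.7, -0.4, 0.4]
opening: 0.6
```

```bash
python3 -c "
from h import *
go((.47,-.05,.15,-50),(.469,.192,.15,-98))"
```

```text
t 7.05 p [ 0.5296 -0.2499  0.0665] jaw -7.91 open 0.6 F [-0.7 -0.4  0.4]
[19.0, -8.8, -8.14] [-0.018, 0.004, 0.735] rows 5.9
[42.96, -12.22, -8.02] [-0.016, 0.012, 1.572] rows 12.6
```

>>> move_arm --linear '[[0, 0, -4], [4, 0, -8], [43, -12.2, -9], [43, -12.2, -9], [43, -12.2, -9], [43, -12.2, -9], [43, -12.2, -9], [43, -12.2, -9], [43, -12.2, -9], [43, -12.2, -9], [43, -12.2, -9], [43, -12.2, -9]]' --angular '[[0, 0, 0], [0, 0, 0.2], [-0.016, 0.012, 1.57], [-0.016, 0.012, 1.57], [-0.016, 0.012, 1.57], [-0.016, 0.012, 1.57], [-0.016, 0.012, 1.57], [-0.016, 0.012, 1.57], [-0.016, 0.012, 1.57], [-0.016, 0.012, 1.57], [-0.016, 0.012, 1.57], [-0.016, 0.012, 1.57]]' --fingers '[-1, -1, -1, -1, -1, -1, -1, -1, -1, -1, -1, -1]'

```text
time_s: 8.05
position: [0.4747, 0.1605, 0.1584]
tcp_rot: [[0.989, 0.146, -0.002], [0.146, -0.989, 0.003], [-0.002, -0.003, -1.0]]
force: [1.5, 0.4, -0.6]
opening: 0.998
```

```bash
python3 -c "
from h import *
go((.469,.192,.13,-98))"
```

```text
t 8.05 p [0.4747 0.1605 0.1584] jaw -81.58 open 0.998 F [ 1.5  0.4 -0.6]
[-0.09, -3.19, 2.85] [-0.003, 0.002, 0.287] rows 2.3
```

>>> move_arm --linear '[[-0.1, -3.2, 2.8], [-0.1, -3.2, 2.8], [-0.1, -3.2, 2.8], [-0.1, -3.2, 2.8], [-0.1, -3.2, 2.8]]' --angular '[[0, 0, 0.287], [0, 0, 0.287], [0, 0, 0.287], [0, 0, 0.287], [0, 0, 0.287]]' --fingers '[-1, -1, -1, -1, -1]'

```text
time_s: 8.47
position: [0.469, 0.1922, 0.1307]
tcp_rot: [[0.99, -0.138, -0.002], [-0.138, -0.99, 0.003], [-0.002, -0.003, -1.0]]
force: [-0.4, -0.6, 0.7]
opening: 0.998
```

```bash
python3 -c "
from h import *
snap('wrist','w4'); print(pix('w4',(.469,.192,.024)),pix('w4',(.4867,.1053,.026)));go((.469,.192,.006,-98))"
```

```text
[324.86470192 233.19445841] [445.74139551 192.80644833]
t 8.52 p [0.4692 0.1919 0.1308] jaw -97.97 open 1.001 F [ 0.1  0.1 -0.8]
[-0.0, 0.03, 12.48] [-0.003, 0.002, 0.001] rows 3.0
```

View pics/w4.png

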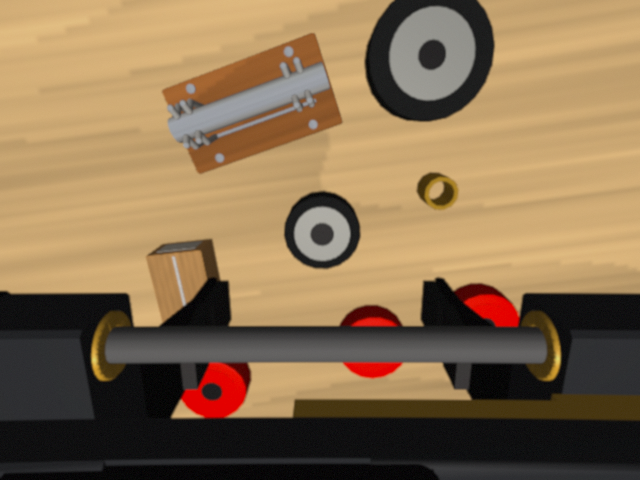

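Small wheel hub is at (322,231) against a predicted (325,233), and the sleeve at (440,190), so about 2 mm more in +y. Descending and gripping the wheel.

>>> move_arm --linear '[[0.0, -0.15, 4], [0.0, -0.15, 8], [0, -0.15, 12.4], [0, -0.15, 12.4], [0, -0.15, 12.4], [0, -0.15, 12.4], [0, -0.15, 12.4], [0, -0.15, 12.4], [0, -0.15, 12.4], [0, -0.15, 12.4], [0, -0.15, 12.4], [0, -0.15, 12.4]]' --angular '[[0, 0, 0], [0, 0, 0], [0, 0, 0], [0, 0, 0], [0, 0, 0], [0, 0, 0], [0, 0, 0], [0, 0, 0], [0, 0, 0], [0, 0, 0], [0, 0, 0], [0, 0, 0]]' --fingers '[-1, -1, -1, -1, 1, 1, 1, 1, 1, 1, 1, 1]'

```text
time_s: 9.52
position: [0.4699, 0.1939, 0.008]
tcp_rot: [[0.99, -0.139, 0.001], [-0.139, -0.99, 0.004], [0.0, -0.004, -1.0]]
force: [-0.3, 0.1, 7.0]
opening: 0.636
```

>>> move_arm --linear '[[0, 0, 0], [0, 0, -4], [0, 0, -8], [0, 0, -10]]' --angular '[[0, 0, 0], [0, 0, 0], [0, 0, 0], [0, 0, 0]]' --fingers '[1, 1, 1, 1]'

```text
time_s: 9.85
position: [0.4708, 0.1938, 0.1104]
tcp_rot: [[0.99, -0.138, 0.003], [-0.138, -0.99, 0.004], [0.003, -0.004, -1.0]]
force: [1.1, -0.0, -0.9]
opening: 0.634
```

```bash
python3 -c "
from h import *
go((.5432,-.1751,.11,-98))"
```

```text
t 9.85 p [0.4708 0.1938 0.1104] jaw -97.95 open 0.634 F [ 1.1 -0.  -0.9]
[12.27, 35.54, -0.08] [-0.004, -0.003, 0.001] rows 9.0
```

>>> move_arm --linear '[[12.2, 35.5, 0], [12.2, 35.5, 0], [12.2, 35.5, 0], [12.2, 35.5, 0], [12.2, 35.5, 0], [12.2, 35.5, 0], [12.2, 35.5, 0], [12.2, 35.5, 0], [12.2, 35.5, 0], [12.2, 35.5, 0], [12.2, 35.5, 0], [12.2, 35.5, 0]]' --angular '[[0, 0, 0], [0, 0, 0], [0, 0, 0], [0, 0, 0], [0, 0, 0], [0, 0, 0], [0, 0, 0], [0, 0, 0], [0, 0, 0], [0, 0, 0], [0, 0, 0], [0, 0, 0]]' --fingers '[1, 1, 1, 1, 1, 1, 1, 1, 1, 1, 1, 1]'

```text
time_s: 10.85
position: [0.5414, -0.174, 0.1087]
tcp_rot: [[0.99, -0.139, 0.001], [-0.139, -0.99, 0.006], [0.0, -0.006, -1.0]]
force: [0.1, 1.1, -1.0]
opening: 0.637
```

```bash
python3 -c "
from h import *
snap('wrist','w5'); p=read_state()['position']; print(pix('w5',np.array(p)+[0,0,.016])); go((.5432,-.1751,.0115,-98))"
```

```text
[320.69568464 314.12113613]
t 10.9 p [ 0.5413 -0.1731  0.1087] jaw -97.92 open 0.638 F [-0.   0.8 -1. ]
[0.22, 0.23, 9.72] [-0.006, -0.0, 0.001] rows 2.3
```

View pics/w5.png

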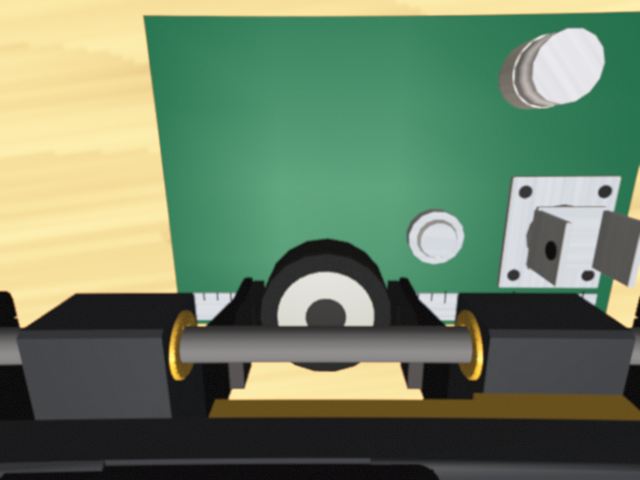

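Run:
```python
from h import *
np.set_printoptions(precision=4,suppress=True)
c=world('w5',436,237,.009); e0,e1=world('w5',513,177,.008),world('w5',499,287,.008); w=world('w5',325,313,.108+.016); t=world('w5',438,240,.019)
yd=np.array([.1392,.9903,0]); xd=np.array([.9903,-.1392,0]); m=(e0+e1)/2
print(c,t,m,e0-e1,np.linalg.norm(e0-e1)); print('gap',(c-m)@yd-.019,'off-row',(c-m)@xd); print('wheel in hand',w, 'row',(w-m)@yd,(w-m)@xd)
```

```text
[ 0.5301 -0.2509  0.009 ] [ 0.5311 -0.2496  0.019 ] [ 0.5251 -0.2989  0.008 ] [ 0.0788 -0.0105  0.    ] 0.07952815852739462
gap 0.02927738909039192 off-row -0.001715105402615374
wheel in hand [ 0.5412 -0.1749  0.124 ] row 0.12506101424867527 -0.001325721095445525
```

The cap lies on the mat with a 29 mm gap to the fork and 1.7 mm off the row line. The wheel is centred in the hand at (325,313). Lowering it now.

>>> move_arm --linear '[[0.1, -0.1, 4], [0.1, -0.1, 8], [0.1, -0.1, 9.7], [0.1, -0.1, 9.7], [0.1, -0.1, 9.7], [0.1, -0.1, 9.7], [0.1, -0.1, 9.7], [0.1, -0.1, 9.7], [0.1, -0.1, 9.7], [0.1, -0.1, 9.7], [0.1, -0.1, 6], [0.1, -0.1, 2]]' --angular '[[0, 0, 0], [0, 0, 0], [0, 0, 0], [0, 0, 0], [0, 0, 0], [0, 0, 0], [0, 0, 0], [0, 0, 0], [0, 0, 0], [0, 0, 0], [0, 0, 0], [0, 0, 0]]' --fingers '[1, 1, 1, 1, 1, -0.55, -0.55, -0.55, -0.55, -0.55, -0.55, -0.55]'

```text
time_s: 11.9
position: [0.5399, -0.171, 0.0864]
tcp_rot: [[0.99, -0.138, -0.007], [-0.138, -0.99, 0.01], [-0.008, -0.009, -1.0]]
force: [1.5, -0.5, 1.3]
opening: 0.777
```

```bash
python3 -c "
from h import *
go((.488,.1065,.13,-98))"
```

```text
t 11.9 p [ 0.5399 -0.171   0.0864] jaw -97.94 open 0.777 F [ 1.5 -0.5  1.3]
[-9.01, -26.8, -4.05] [-0.009, 0.008, 0.001] rows 6.8
```

>>> move_arm --linear '[[-9, -26.8, -4], [-9, -26.8, -4], [-9, -26.8, -4], [-9, -26.8, -4], [-9, -26.8, -4], [-9, -26.8, -4], [-9, -26.8, -4], [-9, -26.8, -4], [-9, -26.8, -4], [-9, -26.8, -4]]' --angular '[[-0.009, 0.008, 0], [-0.009, 0.008, 0], [-0.009, 0.008, 0], [-0.009, 0.008, 0], [-0.009, 0.008, 0], [-0.009, 0.008, 0], [-0.009, 0.008, 0], [-0.009, 0.008, 0], [-0.009, 0.008, 0], [-0.009, 0.008, 0]]' --fingers '[-0.3, -0.3, -0.3, -0.3, -0.3, -0.3, -0.3, -0.3, -0.3, -0.3]'

```text
time_s: 12.73
position: [0.4884, 0.1062, 0.1298]
tcp_rot: [[0.991, -0.137, 0.001], [-0.137, -0.991, -0.001], [0.001, 0.0, -1.0]]
force: [0.7, 0.1, -0.9]
opening: 0.649
```

```bash
python3 -c "
from h import *
snap('wrist','w6'); go((.488,.1065,.005,-98))
im=cv2.imread('pics/w6.png'); h=cv2.cvtColor(im,cv2.COLOR_BGR2HSV); m=cv2.inRange(h,(18,120,40),(32,255,255)); m[290:]=0
n,l,st,c=cv2.connectedComponentsWithStats(m); i=1+np.argsort(-st[1:,4])[:3]; print(st[i],c[i]); print(pix('w6',(.488,.1065,.013)))"
```

```text
t 12.78 p [0.4886 0.1055 0.1296] jaw -97.99 open 0.653 F [-0.1  0.4 -0.1]
[-0.08, -0.09, 12.46] [0.0, -0.001, 0.0] rows 3.0
[[305 214  34  40 913]
 [108 277   2   1   2]
 [241 280   2   2   2]] [[321.59802848 233.93428258]
 [108.5        277.        ]
 [241.5        280.5       ]]
[323.80882052 230.62364846]
```

The sleeve blob is centred at (322,234) against a predicted (324,231), so it's within 2 mm. Gripping it.

>>> move_arm --linear '[[-0.1, -0.1, 4], [-0.1, -0.1, 8], [-0.1, -0.1, 12.4], [-0.1, -0.1, 12.4], [-0.1, -0.1, 12.4], [-0.1, -0.1, 12.4], [-0.1, -0.1, 12.4], [-0.1, -0.1, 12.4], [-0.1, -0.1, 12.4], [-0.1, -0.1, 12.4], [-0.1, -0.1, 12.4], [-0.1, -0.1, 12.4]]' --angular '[[0, 0, 0], [0, 0, 0], [0, 0, 0], [0, 0, 0], [0, 0, 0], [0, 0, 0], [0, 0, 0], [0, 0, 0], [0, 0, 0], [0, 0, 0], [0, 0, 0], [0, 0, 0]]' --fingers '[-0.3, -0.3, -0.3, -0.3, 1, 1, 1, 1, 1, 1, 1, 1]'

```text
time_s: 13.78
position: [0.4882, 0.1065, 0.0062]
tcp_rot: [[0.99, -0.139, 0.002], [-0.139, -0.99, -0.001], [0.002, 0.001, -1.0]]
force: [-0.2, -1.3, 4.3]
opening: 0.264
```

>>> move_arm --linear '[[0, 0, 0], [0, 0, 0], [0, 0, -4], [0, 0, -8], [0, 0, -12], [0, 0, -12]]' --angular '[[0, 0, 0], [0, 0, 0], [0, 0, 0], [0, 0, 0], [0, 0, 0], [0, 0, 0]]' --fingers '[1, 1, 1, 1, 1, 1]'

```text
time_s: 14.28
position: [0.4924, 0.107, 0.132]
tcp_rot: [[0.99, -0.138, 0.015], [-0.138, -0.99, -0.001], [0.015, -0.001, -1.0]]
force: [0.9, -0.5, -0.6]
opening: 0.267
```

```bash
python3 -c "
from h import *
go((.524,-.17,.13,-98))"
```

```text
t 14.28 p [0.4924 0.107  0.132 ] jaw -97.93 open 0.267 F [ 0.9 -0.5 -0.6]
[6.95, 27.0, 0.27] [-0.001, -0.015, 0.001] rows 6.7
```

>>> move_arm --linear '[[8.7, 27.1, 0], [8.7, 27.1, 0], [8.7, 27.1, 0], [8.7, 27.1, 0], [8.7, 27.1, 0], [8.7, 27.1, 0], [8.7, 27.1, 0], [8.7, 27.1, 0], [8.7, 27.1, 0], [8.7, 27.1, 0]]' --angular '[[0, -0.015, 0], [0, -0.015, 0], [0, -0.015, 0], [0, -0.015, 0], [0, -0.015, 0], [0, -0.015, 0], [0, -0.015, 0], [0, -0.015, 0], [0, -0.015, 0], [0, -0.015, 0]]' --fingers '[1, 1, 1, 1, 1, 1, 1, 1, 1, 1]'

```text
time_s: 15.12
position: [0.5399, -0.1726, 0.132]
tcp_rot: [[0.99, -0.139, -0.003], [-0.139, -0.99, 0.003], [-0.003, -0.003, -1.0]]
force: [0.0, 1.0, -0.3]
opening: 0.266
```

```bash
python3 -c "
from h import *
snap('wrist','w7'); go((.5425,-.174,.034,-98)); p=np.array(read_state()['position']); print(pix('w7',p+[0,0,.020]),pix('w7',(.5425,-.174,.027)))
im=cv2.imread('pics/w7.png')[120:420,170:570]; cv2.imwrite('pics/w7c.png',cv2.resize(im,None,fx=2,fy=2))"
```

```text
t 15.17 p [ 0.5399 -0.1718  0.1321] jaw -97.9 open 0.261 F [-0.1  1.2 -0.9]
[0.32, 0.21, 9.81] [-0.003, 0.003, 0.002] rows 2.4
[321.07139965 318.83651067] [326.09304234 230.02929325]
```

View pics/w7c.png

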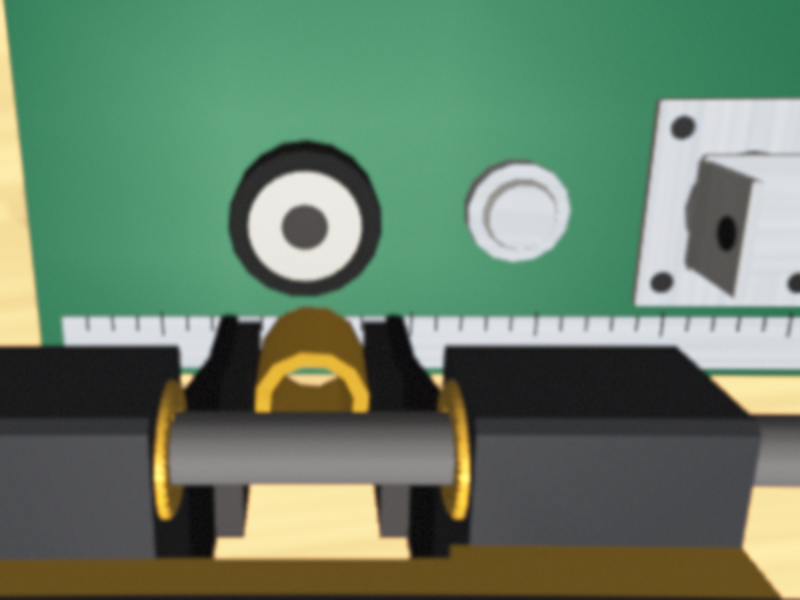

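Run:
```python
from h import *
np.set_printoptions(precision=4,suppress=True)
s=world('w7',326.5,322.5,.1321+.0198); w=world('w7',322.5,232.5,.027); c=world('w7',170+519.5/2,120+211/2,.010); e=(world('w7',170+657/2,120+100/2,.008)+world('w7',170+635/2,120+305/2,.008))/2
yd=np.array([.1392,.9903,0]); xd=np.array([.9903,-.1392,0])
print('sleeve',s,'wheel',w,'cap',c); print('wheel row',(w-e)@yd,(w-e)@xd,'cap',(c-e)@yd,(c-e)@xd); d=w-s; print('tool shift cm',d@xd*100,-d@yd*100)
```

```text
sleeve [ 0.5378 -0.1737  0.1519] wheel [ 0.541  -0.1712  0.027 ] cap [ 0.5305 -0.2511  0.01  ]
wheel row 0.12821670154766546 -0.0018982138966059867 cap 0.047605760618461036 -0.0012099594593027972
tool shift cm 0.28458684952470376 -0.2971140751113138
```

The wheel is at crop (305,225), the cap at (519,211) and the held sleeve ring at (313,405). All lie in line, with gaps near 29 and 33 mm. I'll lower the sleeve close above the wheel and compare the two at nearly equal depth.

>>> move_arm --linear '[[0.3, -0.15, 4], [0.3, -0.15, 8], [0.3, -0.15, 8.6], [0.3, -0.15, 8.6], [0.3, -0.15, 8.6]]' --angular '[[0, 0, 0], [0, 0, 0], [0, 0, 0], [0, 0, 0], [0, 0, 0]]' --fingers '[1, 1, 1, 1, 1]'

```text
time_s: 15.58
position: [0.5429, -0.1694, 0.0467]
tcp_rot: [[0.991, -0.136, -0.003], [-0.136, -0.991, 0.003], [-0.003, -0.003, -1.0]]
force: [0.4, 1.1, 0.3]
opening: 0.261
```

```bash
python3 -c "
from h import *
snap('wrist','w8'); go((.5425,-.174,.034,-98)); p=np.array(read_state()['position']); print(pix('w8',p+[0,0,.020]),pix('w8',(.5425,-.174,.027)))
im=cv2.imread('pics/w8.png')[220:400,220:460]; cv2.imwrite('pics/w8c.png',cv2.resize(im,None,fx=3,fy=3))"
```

```text
t 15.63 p [ 0.5439 -0.1702  0.0477] jaw -97.82 open 0.268 F [ 0.4  0.5 -0.7]
[-0.09, 0.4, 1.37] [-0.002, 0.001, 0.003] rows 0.3
[324.41736557 317.31682239] [332.82096623 279.92294725]
```

View pics/w8c.png

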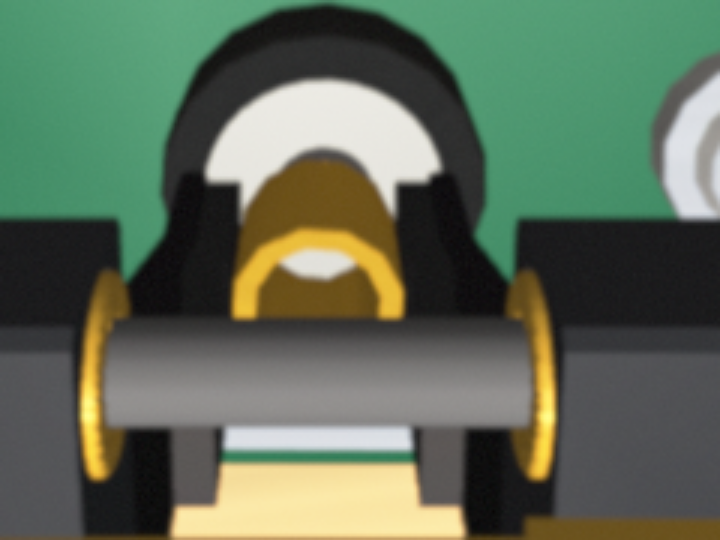

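Run:
```python
from h import *
np.set_printoptions(precision=4,suppress=True)
yd=np.array([.1392,.9903,0]); xd=np.array([.9903,-.1392,0]); z=.0475
P=lambda u,v,zz,r: world('w8',220+u/3,220+v/3,zz)-xd*r
h=P(324,78,.027,.0212); k=P(324,150,.027,.0085); t=P(324,37,.027,.028); b=P(320,160,z-.0062,.012); r=P(318,229,z+.0198,.012)
for n,q in zip(('hub','hole','tread','base','ring'),(h,k,t,b,r)): print(n,q@xd*1e3,q@yd*1e3)
```

```text
hub 558.2019283095226 -94.29465190318706
hole 558.2967384979722 -94.3448103953709
tread 558.3771347802277 -94.26677548514249
base 558.7257816103528 -93.67523006602701
ring 559.3247484975741 -93.4253088275907
```

Near equal depth the sleeve and wheel axes agree to 0.6 mm. Making that trim, lowering and releasing.

>>> move_arm --linear '[[-0.05, 0.05, 0.7], [-0.05, 0.05, 1.2], [-0.05, 0.05, 1.4], [-0.05, 0.05, 1.4], [-0.05, 0.05, 1.4], [-0.05, 0.05, 1.4], [-0.05, 0.05, 1.4], [-0.05, 0.05, 1.4], [-0.05, 0.05, 1.4], [-0.05, 0.05, 0], [-0.05, 0.05, -4], [-0.05, 0.05, -8]]' --angular '[[0, 0, 0], [0, 0, 0], [0, 0, 0], [0, 0, 0], [0, 0, 0], [0, 0, 0], [0, 0, 0], [0, 0, 0], [0, 0, 0], [0, 0, 0], [0, 0, 0], [0, 0, 0]]' --fingers '[1, 1, 1, 1, 1, 0.1, 0.1, 0.1, 0.1, 0.1, 0.1, 0.1]'

```text
time_s: 16.63
position: [0.5418, -0.17, 0.127]
tcp_rot: [[0.991, -0.136, -0.005], [-0.136, -0.991, 0.005], [-0.006, -0.004, -1.0]]
force: [2.3, -0.2, 0.2]
opening: 0.445
```

```bash
python3 -c "
from h import *
go((.45,.0,.16,-50),(.5625,.226,.13,10.3))"
```

```text
t 16.63 p [ 0.5418 -0.17    0.127 ] jaw -97.84 open 0.445 F [ 2.3 -0.2  0.2]
[-11.43, -15.6, -3.17] [-0.006, 0.004, -0.835] rows 6.7
[-3.35, -39.51, -0.13] [-0.008, 0.0, -1.887] rows 15.1
```

>>> move_arm --linear '[[-1, -6, -3], [-3.4, -39.5, -3], [-3.4, -39.5, -3], [-3.4, -39.5, -3], [-3.4, -39.5, -3], [-3.4, -39.5, -3], [-3.4, -39.5, -3], [-3.4, -39.5, -3], [-3.4, -39.5, -3], [-3.4, -39.5, -3], [-3.4, -39.5, -3], [-3.4, -39.5, -3]]' --angular '[[0, 0, -0.1], [0, 0, -1.88], [0, 0, -1.88], [0, 0, -1.88], [0, 0, -1.88], [0, 0, -1.88], [0, 0, -1.88], [0, 0, -1.88], [0, 0, -1.88], [0, 0, -1.88], [0, 0, -1.88], [0, 0, -1.88]]' --fingers '[0, 0, 0, 0, 0, 0, 0, 0, 0, 0, 0, 0]'

```text
time_s: 17.63
position: [0.5617, 0.2283, 0.1587]
tcp_rot: [[0.22, 0.975, -0.005], [0.975, -0.22, 0.005], [0.004, -0.006, -1.0]]
force: [0.4, -0.3, -0.3]
opening: 0.5
```

```bash
python3 -c "
from h import *
go((.5625,.226,.14,10.3))"
```

```text
t 17.63 p [0.5617 0.2283 0.1587] jaw -12.74 open 0.5 F [ 0.4 -0.3 -0.3]
[-0.21, 0.14, 1.87] [-0.005, -0.005, -0.402] rows 3.2
```

>>> move_arm --linear '[[-0.2, 0.1, 1.9], [-0.2, 0.1, 1.9], [-0.2, 0.1, 1.9], [-0.2, 0.1, 1.9], [-0.2, 0.1, 1.9], [-0.2, 0.1, 1.9]]' --angular '[[-0.005, -0.005, -0.4], [-0.005, -0.005, -0.4], [-0.005, -0.005, -0.4], [-0.005, -0.005, -0.4], [-0.005, -0.005, -0.4], [-0.005, -0.005, -0.4]]' --fingers '[-0.05, -0.05, -0.05, -0.05, -0.05, -0.05]'

```text
time_s: 18.13
position: [0.5621, 0.2262, 0.1397]
tcp_rot: [[-0.176, 0.984, -0.0], [0.984, 0.176, -0.0], [-0.0, -0.0, -1.0]]
force: [0.4, 0.3, 0.3]
opening: 0.528
```

```bash
python3 -c "
from h import *
snap('wrist','w9'); go((.5625,.226,.033,10.3)); 
for a in (-.05,0,.05): print(pix('w9',(.5625+a*np.cos(np.radians(100.3)),.226+a*np.sin(np.radians(100.3)),.048)))
im=cv2.imread('pics/w9.png')[120:300,200:440]; cv2.imwrite('pics/w9c.png',cv2.resize(im,None,fx=3,fy=3))"
```

```text
t 18.18 p [0.5621 0.2262 0.1397] jaw 10.11 open 0.525 F [ 1.  -0.5 -1.1]
[-0.02, 0.04, 10.67] [-0.0, 0.0, -0.003] rows 2.6
[328.22560068 306.78543052]
[328.03881555 240.13549871]
[327.83623294 166.03314976]
```

View pics/w9c.png

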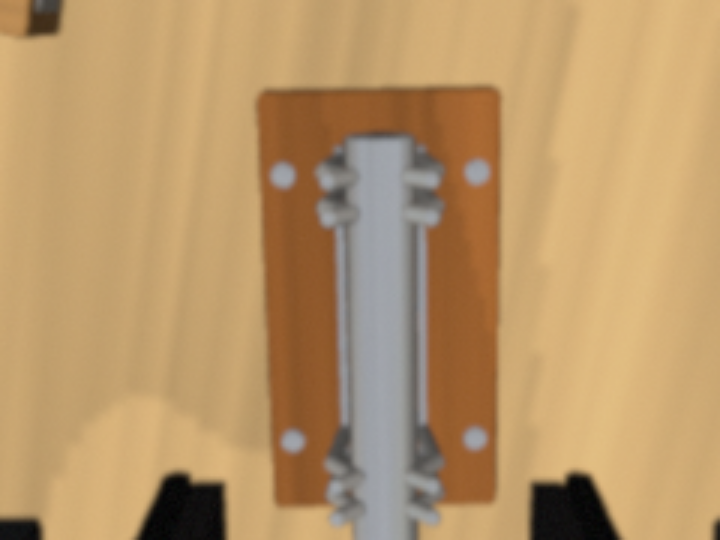

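The pin runs from (327,165) down the picture, within 1 px of the prediction, and the grip zone is free. Descending to grip it low in the pads.

>>> move_arm --linear '[[0, 0, 4], [0, 0, 8], [0, 0, 10.7], [0, 0, 10.7], [0, 0, 10.7], [0, 0, 10.7], [0, 0, 10.7], [0, 0, 10.7], [0, 0, 10.7], [0, 0, 10.7], [0, 0, 10.7], [0, 0, 10.7]]' --angular '[[0, 0, 0], [0, 0, 0], [0, 0, 0], [0, 0, 0], [0, 0, 0], [0, 0, 0], [0, 0, 0], [0, 0, 0], [0, 0, 0], [0, 0, 0], [0, 0, 0], [0, 0, 0]]' --fingers '[-0.05, -0.05, -0.05, -0.05, 1, 1, 1, 1, 1, 1, 1, 1]'

```text
time_s: 19.18
position: [0.5631, 0.2263, 0.0342]
tcp_rot: [[-0.176, 0.984, 0.002], [0.984, 0.176, 0.0], [-0.0, 0.002, -1.0]]
force: [-0.5, -0.7, 7.4]
opening: 0.177
```

```bash
python3 -c "
from h import *
go((.5625,.226,.07,10.3))"
```

```text
t 19.18 p [0.5631 0.2263 0.0342] jaw 10.12 open 0.177 F [-0.5 -0.7  7.4]
[-0.02, -0.05, -3.58] [0.002, 0.0, -0.003] rows 0.9
```

>>> move_arm --linear '[[0, 0, 0], [0, 0, -0.4], [0, 0, -0.8], [0, 0, -1.2], [0, 0, -1.6], [0, 0, -2], [0, 0, -3], [0, 0, -6], [0, 0, -9], [0, 0, -9]]' --angular '[[0, 0, 0], [0, 0, 0], [0, 0, 0], [0, 0, 0], [0, 0, 0], [0, 0, 0], [0, 0, 0], [0, 0, 0], [0, 0, 0], [0, 0, 0]]' --fingers '[1, 1, 1, 1, 1, 1, 1, 1, 1, 1]'

```text
time_s: 20.02
position: [0.5668, 0.2274, 0.1306]
tcp_rot: [[-0.176, 0.984, 0.014], [0.984, 0.176, 0.003], [0.0, 0.014, -1.0]]
force: [1.9, -0.6, -1.5]
opening: 0.171
```

```bash
python3 -c "
from h import *
go((.6086,-.183,.13,-8))"
```

```text
t 20.02 p [0.5668 0.2274 0.1306] jaw 10.12 open 0.171 F [ 1.9 -0.6 -1.5]
[-41.13, -3.1, 0.01] [0.014, -0.002, 0.316] rows 9.9
```

>>> move_arm --linear '[[-41.1, -2.9, 0], [-41.1, -2.9, 0], [-41.1, -2.9, 0], [-41.1, -2.9, 0], [-41.1, -2.9, 0], [-41.1, -2.9, 0], [-41.1, -2.9, 0], [-41.1, -2.9, 0], [-41.1, -2.9, 0], [-41.1, -2.9, 0], [-41.1, -2.9, 0], [-41.1, -2.9, 0]]' --angular '[[0.014, 0, 0.316], [0.014, 0, 0.316], [0.014, 0, 0.316], [0.014, 0, 0.316], [0.014, 0, 0.316], [0.014, 0, 0.316], [0.014, 0, 0.316], [0.014, 0, 0.316], [0.014, 0, 0.316], [0.014, 0, 0.316], [0.014, 0, 0.316], [0.014, 0, 0.316]]' --fingers '[1, 1, 1, 1, 1, 1, 1, 1, 1, 1, 1, 1]'

```text
time_s: 21.02
position: [0.6103, -0.1849, 0.1301]
tcp_rot: [[0.143, 0.99, 0.0], [0.99, -0.143, 0.002], [0.003, 0.0, -1.0]]
force: [-0.5, 0.6, -1.4]
opening: 0.17
```

```bash
python3 -c "
from h import *
snap('wrist','w10'); go((.6064,-.1807,.06,-8)); p=np.array(read_state()['position'])
yd=np.array([.1392,.9903,0])
print([pix('w10',p+[0,0,.006]+yd*a) for a in (-.05,0,.05)], pix('w10',(.541,-.1715,.053)))"
```

```text
t 21.07 p [ 0.6097 -0.1828  0.1299] jaw -8.11 open 0.177 F [ 0.2  0.2 -2.7]
[0.14, -0.35, 6.99] [-0.002, -0.003, -0.002] rows 1.7
[array([326.55554158, 395.32191272]), array([326.04329835, 298.38180428]), array([325.44548623, 185.06658456])] [217.31721382 241.27244835]
```

View pics/w10.png

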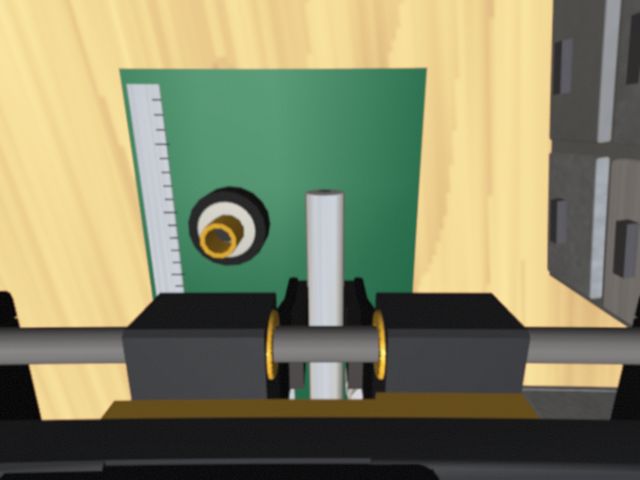

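The sleeve stands on the wheel at (218,240), as predicted at (217,241). The held pin is parallel to the row, with its far end at (325,191), so it sits about 2-3 mm short along the row. I'll correct for that and lower it.

>>> move_arm --linear '[[0.3, -0.35, 4], [0.3, -0.35, 8], [0.3, -0.35, 11], [0.3, -0.35, 12], [0.3, -0.35, 12.2], [0.3, -0.35, 12.4], [0.3, -0.35, 12.4]]' --angular '[[0, 0, 0], [0, 0, 0], [0, 0, 0], [0, 0, 0], [0, 0, 0], [0, 0, 0], [0, 0, 0]]' --fingers '[1, 1, 1, 1, 1, 1, 1]'

```text
time_s: 21.65
position: [0.6079, -0.1788, 0.0073]
tcp_rot: [[0.14, 0.99, 0.002], [0.99, -0.14, 0.002], [0.003, 0.001, -1.0]]
force: [-0.0, -0.8, -2.2]
opening: 0.171
```

>>> move_arm --linear '[[0, 0, 0.15], [0, 0, 0.25], [0, 0, 0.25]]' --angular '[[0, 0, 0], [0, 0, 0], [0, 0, 0]]' --fingers '[1, 1, 1]'

```text
time_s: 21.9
position: [0.6087, -0.1791, 0.0061]
tcp_rot: [[0.14, 0.99, 0.004], [0.99, -0.14, 0.001], [0.002, 0.003, -1.0]]
force: [-0.9, -0.2, -1.4]
opening: 0.17
```

>>> move_arm --linear '[[0, 0, 0.12], [0, 0, 0.2], [0, 0, 0.2]]' --angular '[[0, 0, 0], [0, 0, 0], [0, 0, 0]]' --fingers '[1, 1, 1]'

```text
time_s: 22.15
position: [0.6092, -0.1794, 0.0048]
tcp_rot: [[0.14, 0.99, 0.005], [0.99, -0.14, 0.001], [0.001, 0.005, -1.0]]
force: [-0.7, -0.2, 2.8]
opening: 0.173
```

The force turned from -1.4 to +2.8 N, so the pin is on the mat. Opening gradually and lifting.

>>> move_arm --linear '[[0, 0, 0], [0, 0, 0], [0, 0, 0], [0, 0, 0], [0, 0, 0], [0, 0, 0], [0, 0, -1], [0, 0, -4], [0, 0, -8], [-2, 0, -12], [-4, 0, -14], [-4, 0, -14]]' --angular '[[0, 0, 0], [0, 0, 0], [0, 0, 0], [0, 0, 0], [0, 0, 0], [0, 0, 0], [0, 0, 0], [0, 0, 0], [0, 0, 0], [0, 0, 0], [0, 0, 0], [0, 0, 0]]' --fingers '[0.6, 0.55, 0.5, 0.45, 0.4, 0.4, 0.4, 0.4, 0.4, 0.4, 0.4, 0.4]'

```text
time_s: 23.15
position: [0.6068, -0.2248, 0.1523]
tcp_rot: [[0.142, 0.99, 0.017], [0.99, -0.142, -0.009], [-0.006, 0.018, -1.0]]
force: [1.2, -0.5, 0.2]
opening: 0.296
```

```bash
python3 -c "
from h import *
go((.50,-.16,.28,-8))"
```

```text
t 23.15 p [ 0.6068 -0.2248  0.1523] jaw -8.16 open 0.296 F [ 1.2 -0.5  0.2]
[4.82, -11.26, -13.01] [0.018, 0.006, -0.003] rows 4.3
```

>>> move_arm --linear '[[0, -3, -4], [0, -5, -8], [0, -5, -11], [0, -5, -11], [0, -5, -11], [0, -5, -11]]' --angular '[[0.018, 0.006, 0], [0.018, 0.006, 0], [0.018, 0.006, 0], [0.018, 0.006, 0], [0.018, 0.006, 0], [0.018, 0.006, 0]]' --fingers '[0.4, 0.4, 0.4, 0.4, 0.4, 0.4]'

```text
time_s: 23.65
position: [0.555, -0.2162, 0.2612]
tcp_rot: [[0.142, 0.99, 0.0], [0.99, -0.142, 0.0], [0.0, 0.0, -1.0]]
force: [-0.5, 0.0, -0.1]
opening: 0.3
```

```bash
python3 -c "
from h import *
snap('wrist','w11'); print(read_state()['position'])
im=cv2.imread('pics/w11.png')[100:330,190:490]; cv2.imwrite('pics/w11c.png',cv2.resize(im,None,fx=2.5,fy=2.5,interpolation=cv2.INTER_CUBIC))"
```

```text
[ 0.55467722 -0.21590838  0.26004014]
```

View pics/w11c.png

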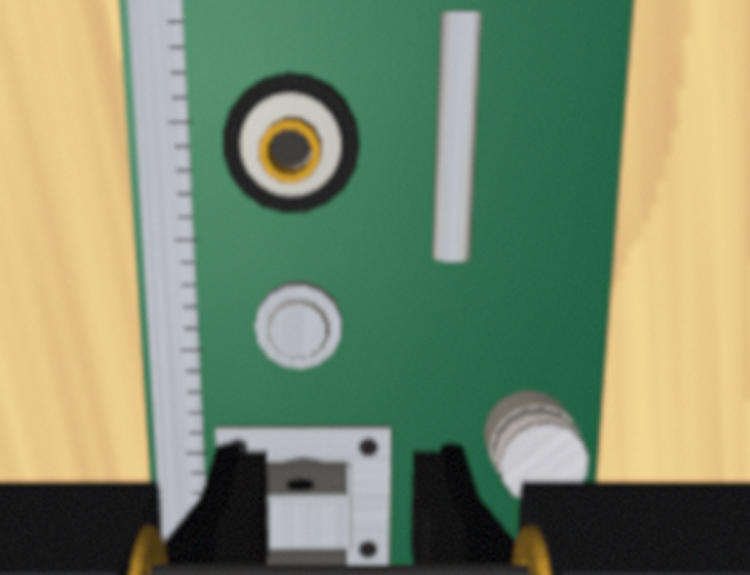

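Run:
```python
from h import *
W=lambda u,v,z: world('w11',190+(u+.5)/2.5-.5,100+(v+.5)/2.5-.5,z)
a,b=W(216,428,.008),W(391,428,.008); e=(a+b)/2; xd=(b-a)/np.linalg.norm(b-a); print('plate w',np.linalg.norm(b-a),'xdir',np.degrees(np.arctan2(xd[1],xd[0])))
r1,r2=W(188,21,.004),W(200,350,.004); 
m1,m2=W(183,0,.004),W(205,430,.004); d=m1-m2; print('rule dir',np.degrees(np.arctan2(d[1],d[0])))
yd=np.array([.1392,.9903,0]); xd=np.array([.9903,-.1392,0])
f=lambda p:np.round([(p-e)@xd*1e3,(p-e)@yd*1e3],1)
p1,p2=W(461,12,.012),W(451,262,.012); d=p1-p2
print('cap',f(W(298.5,326,.010)),'wheel',f(W(291.5,145,.027)),'sleeve',f(W(290,151,.053)),'pin',f((p1+p2)/2),np.linalg.norm(d),np.degrees(np.arctan2(d[1],d[0])))
```

```text
plate w 0.07990823936096664 xdir -8.276298377083902
rule dir 82.22295697813054
cap [-1.5 48.8] wheel [ -2.3 128.6] sleeve [ -1.7 128.6] pin [ 65.2 128.4] 0.10153538197621532 81.43297554006546
```

The final view shows the fork plate edge at v≈428, the cap (298,326), the wheel with sleeve (291,145) and the pin (461,12 to 451,262). The gaps measure 30, 33 and 31.5 mm. Everything checks, so I'm handing in.

```bash
python3 -c "
from h import *
print(hand_in())"
```

```text
the job is handed in; nothing more can be done
None
```

The job is done and handed in after about 24 s of the 104 s allowed. The cap, wheel, sleeve and pin were placed in the order asked.

The last wrist view, with the arm clear of everything, gave these figures:

| Check | Measured |
|---|---|
| Gap, fork plate to cap | 30 mm |
| Gap, cap to wheel | 33 mm |
| Cap and wheel off the row line | about 2 mm at most, both on the near side |
| Sleeve off the wheel's middle | under 1 mm, standing upright |
| Gap, wheel to pin | about 31 mm |
| Pin off centre on the wheel | under 1 mm |
| Pin out of parallel with the rule | under 1° |

The highest force reported at the end of a move was about 7 N. I never moved to the bigger wheel, the screw box or the tin, but only the tin was in the last picture.

No check failed. The wrist and top cameras disagreed by about 2 mm in places, which is within their calibration, so I set the sleeve by comparing it with the wheel close up.

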